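Close the lens clamp to its gauge mark

TASK

Roll the knurled wheel of the lens clamp under a fingertip, its top towards the fixed jaw, until the moving jaw has closed so far that its gripping face is in line with the tip of the gauge pointer on the rail beside it; then take the finger away. Turn the wheel only: do not push the jaw or the gauge pointer, pick nothing up, and leave the bottle, the spectacle case, the screwdriver and the lens ring where they are.

Things in the scene. Friction and masses are not known exactly. Their poses are not given: they have to be found in the camera images.
- clamp: Lens clamp screwed to the bench: ivory bed 120 mm (its x) by 320 mm (its y), 20 mm thick. Origin on the bench surface under the bed (which spans y -150 to +170 mm), z up. The black fixed jaw stands at the -y end, its gripping face at y = -100 mm, top 62 mm high; the wheel housing stands at the +y end; the black gauge rail with white graduations, 54 mm high, runs along y at x = +46 mm. Everything on it is below 85 mm.
- jaw: Black moving jaw, 60 mm (x) by 30 mm (y), top 61 mm above the bench, between fixed jaw and wheel. Origin in its gripping face (the side towards the fixed jaw), 42 mm above the bench at the start. It slides along the clamp's y only: towards -y (closing) by 6 mm for every radian that the wheel turns, by up to 45 mm from the start, and stays where the wheel leaves it. The gap to the fixed jaw is 70 mm at the start.
- jaw_edge (a point): Point on the top edge of the moving jaw's gripping face, at the gauge-rail end; a thin white line, 2 mm wide, runs along this edge. It must come level, along the clamp's y, with gauge_tip.
- gauge_tip (a point): Tip of the gauge pointer: a small steel slider (12 mm wide, with an 11 mm high round stud) on top of the gauge rail, pointed towards the jaw, with a black centre line. It marks where the jaw's face must stop, 12 to 32 mm (along clamp -y) from where the jaw starts. The slider could be shifted if pushed: it must stay.
- gauge: The same gauge pointer; origin at its underside, on its centre line (same y in the clamp's frame as gauge_tip).
- wheel_top (a point): Highest point of the knurled steel wheel, 83.5 mm above the bench, at x = 0, y = +100 mm of the clamp. The wheel is 63 mm in diameter and 27 mm wide, its axle level along the clamp's x, with 30 straight ridges 1.5 mm proud. Its top stands 15.5 mm clear of the housing cheeks (each 7 mm thick; 49 mm over both, 84 mm along y). The axle is rigid: a light press of 2 to 10 N gives grip enough to roll it.
- wheel (a joint): Turn of the wheel (rad), 0 at the start, at most 7.5; it grows as the top of the wheel moves towards clamp -y, which closes the jaw 6 mm per rad. The wheel turns lightly (about 1 N at the rim), either way, and stays where it is left.
- cleaner_mid (a point): Centre of the white cleaner bottle, 42 mm in diameter, 115 mm tall, standing. Bystander.
- case_mid (a point): Centre of the black closed spectacle case, 62 x 155 x 45 mm. Bystander.
- driver_grip (a point): Handle of a screwdriver 130 mm long, lying. Bystander.
- lensring_mid (a point): Centre of a steel trial-lens ring, 38 mm in diameter, 6 mm high, lying. Bystander.

How it is judged:
By the outcome, as a careful person would: the job done as asked, in the order asked, and still so for the second after the job is handed in, with the robot touching nothing.
It also fails if it takes over 54 s, if anything falls off the work surface, if the arm or the gripper's body presses on something with over 40 N, if the wrist force passes 120 N, or if a joint passes its speed limit or range.

ROBOT

A 7-joint arm with a two-finger parallel gripper is mounted at the origin on the work surface. World frame = base frame: x ahead of the robot, y to its left, z up, the work surface at z = 0. Lengths are in m, angles in rad, forces in N, time in s.
With the tool pointing down it reaches from about 0.4 to 0.85 m from the base axis. Payload 10.4 kg.
Tool frame: the origin (TCP) lies between the finger pads; the fingertips stand ahead of it and the grasp point (between the pads) lies 5 mm behind it (manip.tip_extent is the z of the fingertips in the tool frame, in m); z points along the fingers, y is the line along which they close (so a half turn about z gives the same grasp; the last joint's range is limited). The gripper opens to 85 mm and grips with 20 to 120 N. Pads are 22 mm wide; open, the fingers measure 114 mm over their backs; the gripper's body (76 mm by 85 mm) begins 54 mm behind the grasp point. The pads swing forward as they close: fully open they stand 13 mm farther back than shut.
Start: joints at [1.164, 0.332, -0.065, 1.46, 0.022, 1.35, -0.088], TCP at [0.234, -0.58, 0.245] pointing down, gripper open.
Joint ranges: [-2.6, 2.6], [-0.5, 2.12], [-1.47, 1.34], [0.16, 2.42], [-1.27, 4.41], [0.06, 2.06], [-2.6, 2.6]. Speed limits (rad/s): [2.22, 2.22, 2.79, 2.79, 3.14, 3.14, 3.14].

INTERFACE

Orientations are given as a unit quaternion [x, y, z, w].
In Python, from workcell import status, viewer, manip gives the robot as it stands.
- The arm moves only by the tool play_rows, never from a script. Its argument "plan" is one flat list of numbers, 7 for each row, row after row: the turn, a rotation vector about the tool's x, y, z in degrees, then the shift along the tool's x, y, z in m, then the opening, from 0 (shut) to 1 (fully open). In form: [ax, ay, az, dx, dy, dz, grip, ax, ay, az, dx, dy, dz, grip, ...]. A call has 1 to 20 rows; each row is the pose to reach, as a shift and turn from the pose commanded when the call began, along the tool's axes at that moment; what a row does not reach only later rows make up. A row lasts 1/8 s, in which the tool goes at most 62.5 mm and 10.7 degrees, less where a joint would pass 70% of its speed; a pose out of reach is approached as far as the arm can. A call with a gripper value outside its range is refused whole. The fingers move at their own pace and stop on an object; "squeeze" is the grip in N (left out, the last holds). Time passes only in rows, so rows that repeat a pose let the fingers close. It gives the time, the measured TCP pose, the force, the opening and the grip force at its end, in the units of the state.
- status.get_obs(): the state, without advancing time (a new reading comes with each control period).
- viewer.camera(name): name is "scene" or "top" or "wrist"; returns the picture (420x560x3 uint8, red, green, blue); there is no depth.
- viewer.camera_model(name): a dict with "fx", "fy", "cx", "cy" (pixels), "D" ([k1, k2, p1, p2, k3] as OpenCV has them; the pictures are not rectified), "R" (3x3) and "t" (3): a world point X has camera coordinates R X + t. Camera axes: x right, y down, z forward; pixel columns grow to the right and rows downward; lengths in m; the calibration is good to about 2 mm. A picture is of the moment at which its call begins: read the wrist's pose just before it. camera_model takes no time and is no camera call; for the wrist camera it gives the pose at the moment of the call.
- manip.hand_in(): hands the job in; it is judged then, once.
The state is a dict: "clock": time; "joint_pos": joint angles; "joint_velocities": joint speeds; "tau": joint torques, N m; "position": TCP position; "ee_rot": TCP orientation; "ft_force": force on the tool from outside, world axes, zero at the start; "torque": the same for the moment, N m; "grip_width": opening from 0.0 (shut) to 1.0 (fully open); "grasp_force": force on a finger pad.
Only numpy, scipy, OpenCV 4.12 (cv2) and the standard library are available. Lean on these libraries where they do the work, as an engineer would, in place of code of your own. Each camera call takes 0.05 s, during which the arm holds its last target. There are 200 camera calls.

## Working session

There is one attempt and no reset: what is moved stays moved. The work goes in short steps, Python scripts to look and compute and a tool call to move; the robot and the scene stay as the last step left them, time stands still between calls to the robot, and variables do not carry over. Pictures are saved under pics/ and viewed, at most 10 in all, crops included, and the job is handed in when it is done.

Besides the shell and the picture viewer there is one more tool, called after "Emit:" as name(argument=value, ...), one argument or row to a line, values as JSON. play_rows: Moves the arm, as the interface text tells. Its arguments: {"type":"object","properties":{"plan":{"type":"array","items":{"type":"number"}},"squeeze":{"type":"number"}},"required":["plan"]}

```bash
mkdir -p pics; cat > h.py <<'E'
import numpy as np, cv2
from workcell import status, viewer, manip
def snap(n,f):
    m=viewer.camera_model(n); im=viewer.camera(n); cv2.imwrite(f'pics/{f}.png',im[:,:,::-1]); return im,m
def ray(m,uv):
    K=np.array([[m['fx'],0,m['cx']],[0,m['fy'],m['cy']],[0,0,1.]])
    p=cv2.undistortPoints(np.array(uv,float).reshape(-1,1,2),K,np.array(m['D'],float)).reshape(-1,2)
    R=np.array(m['R']);t=np.array(m['t'])
    return -R.T@t, np.c_[p,np.ones(len(p))]@R
def onz(m,uv,z):
    c,d=ray(m,uv); z=np.broadcast_to(z,(len(d),)); return c+d*((z-c[2])/d[:,2])[:,None]
def proj(m,X):
    K=np.array([[m['fx'],0,m['cx']],[0,m['fy'],m['cy']],[0,0,1.]])
    return cv2.projectPoints(np.array(X,float).reshape(-1,3),cv2.Rodrigues(np.array(m['R'],float))[0],np.array(m['t'],float),K,np.array(m['D'],float))[0].reshape(-1,2)
E
python3 - <<'E'
from h import *
a,_=snap('top','top1'); b,_=snap('scene','scene1')
o=status.get_obs(); print(o['clock'],o['position'],o['ee_rot'],o['grip_width'],o['ft_force'],manip.tip_extent)
E
```

```text
0.1 [ 0.2338867  -0.57923997  0.24458779] [ 9.81643403e-01  1.90724455e-01 -1.59982397e-04 -6.21569282e-04] 0.9988326823524851 [-0.02883381 -0.32998609  0.12042771] 0.014
```

View pics/top1.png

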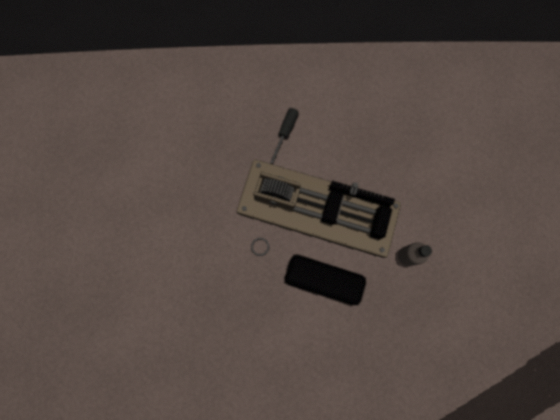

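View pics/scene1.png

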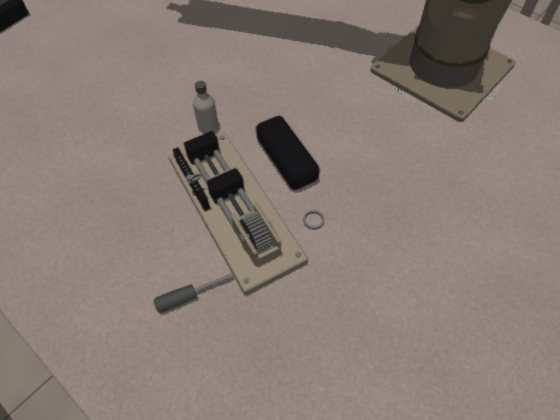

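The top view shows the clamp with the wheel at about (277,188), the fixed jaw at (381,222), the rail and gauge stud at (354,188), and the bed corners at about (257,163), (399,205), (387,254) and (238,211). The scene view agrees.

```bash
cat >> h.py <<'E'
def fit(m,uv,C):  # rigid 2D fit of clamp points C (m) to pixel points on plane z
    C=np.array(C,float); W=onz(m,uv,C[:,2]); P=C[:,:2];Q=W[:,:2]; pc,qc=P.mean(0),Q.mean(0)
    H=(P-pc).T@(Q-qc); th=np.arctan2(H[0,1]-H[1,0],H[0,0]+H[1,1])
    R=np.array([[np.cos(th),-np.sin(th)],[np.sin(th),np.cos(th)]]); t=qc-R@pc
    return th,R,t,np.linalg.norm(Q-P@R.T-t,axis=1)*1e3
E
python3 - <<'E'
from h import *
for n,cor in(('top',[(257,163),(399,205),(387,254),(238,211)]),('scene',None)):
    im=cv2.imread(f'pics/{n}1.png'); m=viewer.camera_model(n)
    hsv=cv2.cvtColor(im,cv2.COLOR_BGR2HSV)
    if cor is None:
        cor=[(247,288),(170,152),(222,134),(306,260)]
    g=cv2.cvtColor(im,cv2.COLOR_BGR2GRAY)
    q=cv2.cornerSubPix(g,np.array(cor,np.float32).reshape(-1,1,2),(5,5),(-1,-1),(3,50,.01)).reshape(-1,2)
    print(n,q.tolist())
    C=[(.06,.17,.02),(.06,-.15,.02),(-.06,-.15,.02),(-.06,.17,.02)]
    th,R,t,e=fit(m,q,C); print(np.degrees(th),t,e,'wheel',R@[0,.1]+t)
    big=cv2.resize(im,None,fx=4,fy=4,interpolation=cv2.INTER_CUBIC)
    if n=='top':
        cv2.imwrite('pics/crop_top.png',cv2.convertScaleAbs(big[620:1060,920:1640],alpha=2))
print(proj(viewer.camera_model('wrist'),[[*t,.06]]))
E
```

```text
top [[253.30538940429688, 165.31094360351562], [399.0, 205.0], [385.9652099609375, 257.02099609375], [235.45907592773438, 211.49388122558594]]
-18.257928304215824 [ 0.5578359  -0.08983663] [10.52540963  4.95830781  6.17512893  7.44021181] wheel [0.58916542 0.00512894]
scene [[247.0, 288.0], [172.86712646484375, 148.0813446044922], [222.0, 134.0], [307.87579345703125, 259.2178955078125]]
-19.31643754523983 [ 0.55842075 -0.09170902] [ 6.60402806 11.82190623 14.72159564  3.53220989] wheel [0.59149926 0.00266159]
[[-543.04185917 -975.33596793]]
```

```bash
python3 - <<'E'
from h import *
from scipy.spatial.transform import Rotation as Ro
o=status.get_obs(); m=viewer.camera_model('wrist'); R=np.array(m['R']);c=-R.T@m['t']
T=Ro.from_quat(o['ee_rot']).as_matrix()
print('cam in tool',T.T@(c-o['position']),'fwd',T.T@R[2],'right',T.T@R[0],m['fx'])
E
```

```text
cam in tool [ 0.07328641  0.00049437 -0.12991075] fwd [-2.85187162e-01  5.32546566e-04  9.58471700e-01] right [ 3.11998029e-04  9.99999844e-01 -4.62787426e-04] 361.46307795298577
```

Emit:
play_rows(
  plan=[0, 0, 5, 0.127, -0.09, 0, 0, 0, 0, 10, 0.254, -0.181, 0, 0, 0, 0, 20, 0.38, -0.27, 0, 0, 0, 0, 30, 0.508, -0.362, 0, 0, 0, 0, 40.5, 0.508, -0.362, 0, 0, 0, 0, 40.5, 0.508, -0.362, 0, 0, 0, 0, 40.5, 0.508, -0.362, 0, 0, 0, 0, 40.5, 0.508, -0.362, 0, 0, 0, 0, 40.5, 0.508, -0.362, 0, 0, 0, 0, 40.5, 0.508, -0.362, 0, 0, 0, 0, 40.5, 0.508, -0.362, 0, 0, 0, 0, 40.5, 0.508, -0.362, 0, 0, 0, 0, 40.5, 0.508, -0.362, 0, 0, 0, 0, 40.5, 0.508, -0.362, 0, 0, 0, 0, 40.5, 0.508, -0.362, 0, 0, 0, 0, 40.5, 0.508, -0.362, 0, 0, 0, 0, 40.5, 0.508, -0.362, 0, 0],
)

```text
clock: 2.22
position: [0.5695, -0.0538, 0.2454]
ee_rot: [0.987, -0.161, 0.0, 0.0]
ft_force: [0.6, 0.8, -0.7]
grip_width: 0.001
grasp_force: 0.0
```

```bash
python3 - <<'E'
from h import *
im,m=snap('wrist','w1'); import json
o=status.get_obs(); print(o['clock'],o['position'],o['ee_rot'],o['grip_width'],o['ft_force'],manip.tip_extent)
np.savez('w1.npz',R=m['R'],t=m['t'])
cv2.imwrite('pics/w1b.png',cv2.convertScaleAbs(cv2.resize(im[:,:,::-1],(800,600),interpolation=cv2.INTER_CUBIC),alpha=1.7))
E
```

```text
2.275 [ 0.56954647 -0.05369992  0.24537365] [ 9.86981947e-01 -1.60831050e-01  8.34191103e-05  4.10523546e-05] -0.0015697135731739108 [-0.10441439 -0.97868998 -0.38334566] 0.014
```

View pics/w1b.png

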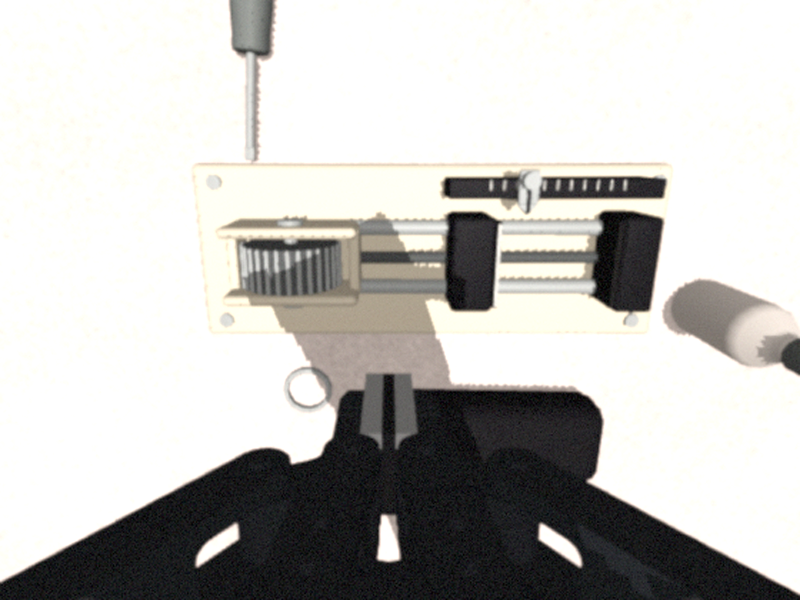

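The wrist view (800 px wide) shows the bed corners at (195,164), (672,164), (648,332) and (212,332). The wheel is at about (290,262), the jaw's white edge line at about (496,218), and the gauge tip at about (528,210).

```bash
python3 - <<'E'
from h import *
m=viewer.camera_model('wrist'); z=np.load('w1.npz'); m['R'],m['t']=z['R'],z['t']
im=cv2.imread('pics/w1.png'); s=560/800
cor=np.array([(195,164),(672,164),(648,332),(212,332)])*s
C=[(.06,.17,.02),(.06,-.15,.02),(-.06,-.15,.02),(-.06,.17,.02)]
th,R,t,e=fit(m,cor,C); print(np.degrees(th),t,e,'wheel',R@[0,.1]+t)
p=np.array([(496,218),(528,210),(530,180)])*s
X=onz(m,p,[.061,.057,.065]); print((X[:,:2]-t)@R)
np.savez('pose.npz',th=th,R=R,t=t)
print(proj(m,[[*(R@[0,.1]+t),.0835]])/s)
o=cv2.resize(im[100:240,110:480],None,fx=2.1,fy=2.1,interpolation=cv2.INTER_CUBIC)
x=im[140:225,290:480]; cv2.imwrite('pics/w1c.png',cv2.resize(x,None,fx=4.2,fy=4.2,interpolation=cv2.INTER_CUBIC))
# pressing height and move from current pose
from scipy.spatial.transform import Rotation as Ro
st=status.get_obs(); T=Ro.from_quat(st['ee_rot']).as_matrix()
for y in(.125,.1): print('to',y,T.T@(np.r_[R@[0,y]+t,.0835+.014]-st['position']))
print('tool y in clamp',R.T@T[:2,1])
E
```

```text
-18.49715818764057 [ 0.56326463 -0.09383013] [2.89348112 3.49106118 2.20297101 2.57874408] wheel [0.59499039 0.00100381]
[[ 0.02859205 -0.02520895]
 [ 0.03288676 -0.04514479]
 [ 0.05097924 -0.04278874]]
[[284.04932107 272.66993714]]
to 0.125 [ 0.00672855 -0.08495955  0.14787024]
to 0.1 [ 0.00673427 -0.05995955  0.1478716 ]
tool y in clamp [-2.28907846e-04 -9.99999972e-01]
```

View pics/w1c.png

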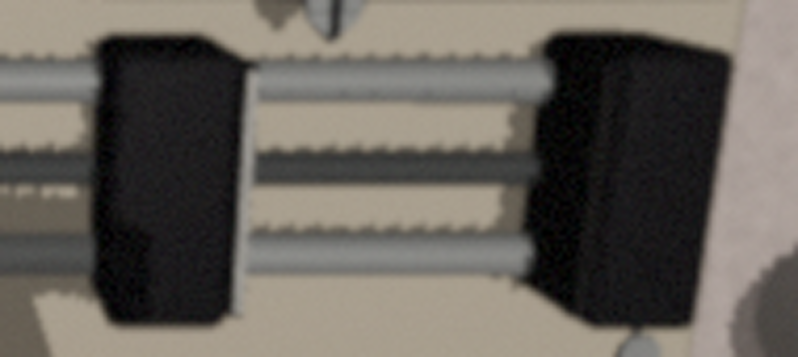

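The jaw's white line (top end about (252,70) in the crop) is left of the pointer's black line (about (335,25)), so roughly 20–22 mm of closing is needed. I go above the wheel next.

Emit:
play_rows(
  plan=[0, 0, 0, 0.007, -0.06, 0.06, 0, 0, 0, 0, 0.007, -0.06, 0.1, 0, 0, 0, 0, 0.007, -0.06, 0.138, 0, 0, 0, 0, 0.007, -0.06, 0.138, 0, 0, 0, 0, 0.007, -0.06, 0.138, 0, 0, 0, 0, 0.007, -0.06, 0.138, 0],
  squeeze=40,
)

```text
clock: 3.02
position: [0.5964, 0.0008, 0.1095]
ee_rot: [0.987, -0.161, 0.002, -0.0]
ft_force: [-0.0, -0.6, 0.8]
grip_width: 0.002
grasp_force: 0.0
```

```bash
python3 - <<'E'
from h import *
im,m=snap('wrist','w2'); o=status.get_obs(); print(o['clock'],o['position'],o['ft_force'])
cv2.imwrite('pics/w2b.png',cv2.convertScaleAbs(im[:,:,::-1],alpha=1.7))
E
```

```text
3.075 [0.5962745  0.00075052 0.10928005] [-0.90758914 -0.12483989  0.44217042]
```

View pics/w2b.png

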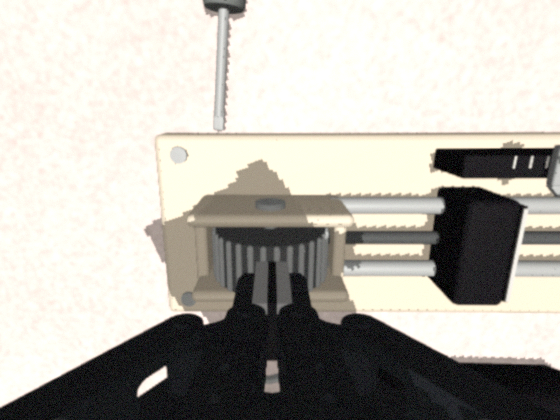

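The fingertip at (272,265) is centred on the wheel, which spans columns 213–328. I descend in small steps.

Emit:
play_rows(
  plan=[0, 0, 0, 0, 0, 0.006, 0, 0, 0, 0, 0, 0, 0.009, 0, 0, 0, 0, 0, 0, 0.01, 0, 0, 0, 0, 0, 0, 0.01, 0],
)

```text
clock: 3.58
position: [0.5951, 0.001, 0.0975]
ee_rot: [0.987, -0.161, -0.0, 0.0]
ft_force: [-1.0, -0.3, 3.4]
grip_width: -0.002
grasp_force: 1.6
```

Emit:
play_rows(
  plan=[0, 0, 0, 0, 0, 0.001, 0, 0, 0, 0, 0, 0, 0.001, 0],
)

```text
clock: 3.82
position: [0.5953, 0.0012, 0.0973]
ee_rot: [0.987, -0.161, 0.0, 0.0]
ft_force: [-5.4, -0.7, 11.3]
grip_width: 0.003
grasp_force: 5.5
```

Emit:
play_rows(
  plan=[0, 0, 0, 0, 0, 0.0005, 0, 0, 0, 0, 0, 0, 0.0005, 0],
)

```text
clock: 4.08
position: [0.5954, 0.0012, 0.0972]
ee_rot: [0.987, -0.161, 0.0, 0.0]
ft_force: [-7.6, 0.4, 14.7]
grip_width: 0.004
grasp_force: 7.3
```

Emit:
play_rows(
  plan=[0, 0, 0, 0, 0, -0.0011, 0, 0, 0, 0, 0, 0.003, -0.0011, 0, 0, 0, 0, 0, 0.007, -0.0011, 0, 0, 0, 0, 0, 0.01, -0.0009, 0, 0, 0, 0, 0, 0.013, -0.0005, 0],
)

```text
clock: 4.7
position: [0.5911, -0.0115, 0.0962]
ee_rot: [0.987, -0.161, 0.0, -0.0]
ft_force: [-0.5, 0.9, 1.7]
grip_width: 0.001
grasp_force: 0.6
```

Emit:
play_rows(
  plan=[0, 0, 0, 0, 0.003, 0.0007, 0, 0, 0, 0, 0, 0.005, 0.0014, 0],
)

```text
clock: 4.95
position: [0.5895, -0.0164, 0.0947]
ee_rot: [0.987, -0.161, 0.0, 0.0]
ft_force: [-0.1, 0.1, 0.6]
grip_width: -0.0
grasp_force: 0.4
```

Emit:
play_rows(
  plan=[0, 0, 0, 0, 0.002, -0.012, 0, 0, 0, 0, 0, -0.016, -0.012, 0, 0, 0, 0, 0, -0.034, -0.01, 0, 0, 0, 0, 0, -0.034, -0.004, 0, 0, 0, 0, 0, -0.034, -0.0005, 0, 0, 0, 0, 0, -0.034, 0, 0],
)

```text
clock: 5.7
position: [0.6002, 0.0171, 0.095]
ee_rot: [0.987, -0.161, -0.0, -0.001]
ft_force: [-3.0, 4.1, 6.7]
grip_width: 0.001
grasp_force: 3.6
```

Emit:
play_rows(
  plan=[0, 0, 0, 0, 0.002, -0.0006, 0, 0, 0, 0, 0, 0.004, -0.0011, 0, 0, 0, 0, 0, 0.006, -0.0015, 0, 0, 0, 0, 0, 0.009, -0.0018, 0, 0, 0, 0, 0, 0.013, -0.002, 0, 0, 0, 0, 0, 0.017, -0.002, 0, 0, 0, 0, 0, 0.02, -0.0019, 0, 0, 0, 0, 0, 0.023, -0.0016, 0, 0, 0, 0, 0, 0.026, -0.0012, 0, 0, 0, 0, 0, 0.028, -0.0007, 0, 0, 0, 0, 0, 0.03, -0.0001, 0],
)

```text
clock: 7.08
position: [0.5903, -0.0128, 0.0948]
ee_rot: [0.987, -0.161, -0.0, 0.0]
ft_force: [-3.3, 0.1, 4.2]
grip_width: 0.0
grasp_force: 2.1
```

Emit:
play_rows(
  plan=[0, 0, 0, 0, 0.003, -0.02, 0, 0, 0, 0, 0, 0.06, -0.06, 0, 0, 0, 0, 0, 0.12, -0.09, 0, 0, 0, 0, 0, 0.135, -0.09, 0, 0, 0, 0, 0, 0.135, -0.09, 0, 0, 0, 0, 0, 0.135, -0.09, 0, 0, 0, 0, 0, 0.135, -0.09, 0],
)

```text
clock: 7.95
position: [0.5482, -0.1388, 0.1849]
ee_rot: [0.987, -0.16, -0.0, -0.0]
ft_force: [-0.0, 0.6, 0.3]
grip_width: 0.001
grasp_force: 0.0
```

```bash
python3 - <<'E'
from h import *
im,m=snap('wrist','w3'); o=status.get_obs(); print(o['clock'],o['position'],m['cx'])
np.savez('w3.npz',R=m['R'],t=m['t'])
p=np.load('pose.npz'); c=proj(m,[[*(p['R']@[.035,-.038]+p['t']),.06]])[0]; print(c)
x0,y0=int(c[0])-90,int(c[1])-50; print(x0,y0)
cv2.imwrite('pics/w3c.png',cv2.convertScaleAbs(cv2.resize(im[y0:y0+130,x0:x0+180,::-1],None,fx=4.4,fy=4.4,interpolation=cv2.INTER_CUBIC),alpha=1.5))
E
```

```text
8.0 [ 0.5481645  -0.13890923  0.1848095 ] 271.6336830393295
[258.47668122 163.41085865]
168 113
```

View pics/w3c.png

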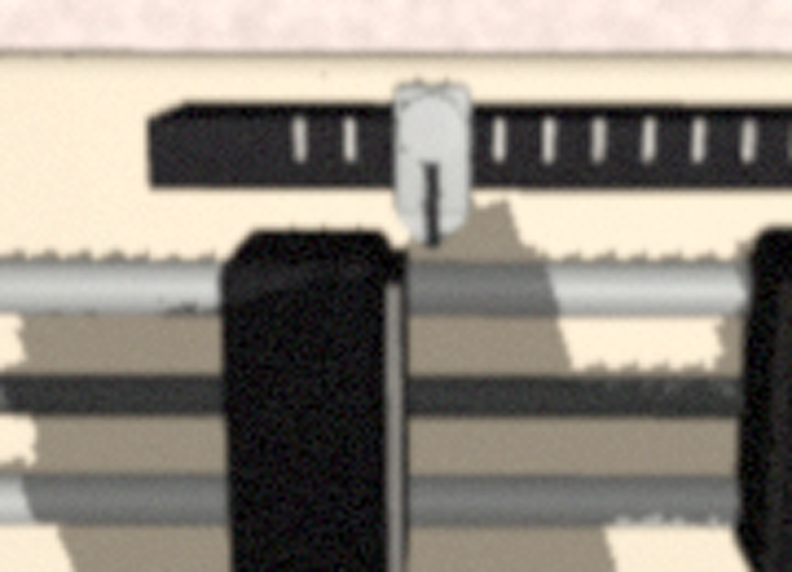

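The jaw's white line is at crop columns 387–403 and the pointer's black tip is at (432,246), so the jaw is still a few mm short.

```bash
cat > gap.py <<'E'
from h import *
def gap(f,uvj,uvt):
    m=viewer.camera_model('wrist'); z=np.load(f+'.npz'); m['R'],m['t']=z['R'],z['t']; p=np.load('pose.npz')
    X=onz(m,[uvj,uvt],[.061,.057]); L=(X[:,:2]-p['t'])@p['R']; print('clamp mm',L*1e3,'remaining',(L[0,1]-L[1,1])*1e3)
E
python3 - <<'E'
from gap import *
f=lambda x,y:(168+(x+.5)/4.4-.5,113+(y+.5)/4.4-.5)
gap('w3',f(404,284),f(432,244))
E
```

```text
clamp mm [[ 25.37606372 -38.63374753]
 [ 31.22077922 -43.10663177]] remaining 4.472884246388115
```

Emit:
play_rows(
  plan=[0, 0, 0, 0, -0.06, 0, 0, 0, 0, 0, 0, -0.12, 0, 0, 0, 0, 0, 0, -0.161, 0.03, 0, 0, 0, 0, 0, -0.161, 0.075, 0, 0, 0, 0, 0, -0.161, 0.085, 0, 0, 0, 0, 0, -0.161, 0.0885, 0, 0, 0, 0, 0, -0.161, 0.089, 0, 0, 0, 0, 0, -0.159, 0.0886, 0, 0, 0, 0, 0, -0.156, 0.0883, 0, 0, 0, 0, 0, -0.152, 0.0881, 0, 0, 0, 0, 0, -0.148, 0.0881, 0, 0, 0, 0, 0, -0.145, 0.0882, 0, 0, 0, 0, 0, -0.142, 0.0885, 0, 0, 0, 0, 0, -0.139, 0.0889, 0, 0, 0, 0, 0, -0.139, 0.0889, 0],
)

```text
clock: 9.88
position: [0.5919, -0.0092, 0.0959]
ee_rot: [0.987, -0.161, -0.0, 0.0]
ft_force: [-0.7, -1.7, 2.5]
grip_width: 0.003
grasp_force: 1.5
```

Emit:
play_rows(
  plan=[0, 0, 0, 0, 0, -0.02, 0, 0, 0, 0, 0, 0.03, -0.06, 0, 0, 0, 0, 0, 0.09, -0.085, 0, 0, 0, 0, 0, 0.139, -0.0889, 0, 0, 0, 0, 0, 0.139, -0.0889, 0, 0, 0, 0, 0, 0.139, -0.0889, 0, 0, 0, 0, 0, 0.139, -0.0889, 0],
)

```text
clock: 10.75
position: [0.5483, -0.1385, 0.1852]
ee_rot: [0.987, -0.16, -0.0, -0.0]
ft_force: [-0.1, -0.1, 0.3]
grip_width: -0.002
grasp_force: 0.0
```

```bash
python3 - <<'E'
from h import *
im,m=snap('wrist','w4'); o=status.get_obs(); print(o['clock'],o['position'],m['cx'])
np.savez('w4.npz',R=m['R'],t=m['t'])
x0,y0=215,135
cv2.imwrite('pics/w4c.png',cv2.convertScaleAbs(cv2.resize(im[y0:y0+75,x0:x0+100,::-1],None,fx=8,fy=8,interpolation=cv2.INTER_CUBIC),alpha=1.8))
E
```

```text
10.8 [ 0.54827243 -0.13861677  0.18504467] 271.6336830393295
```

View pics/w4c.png

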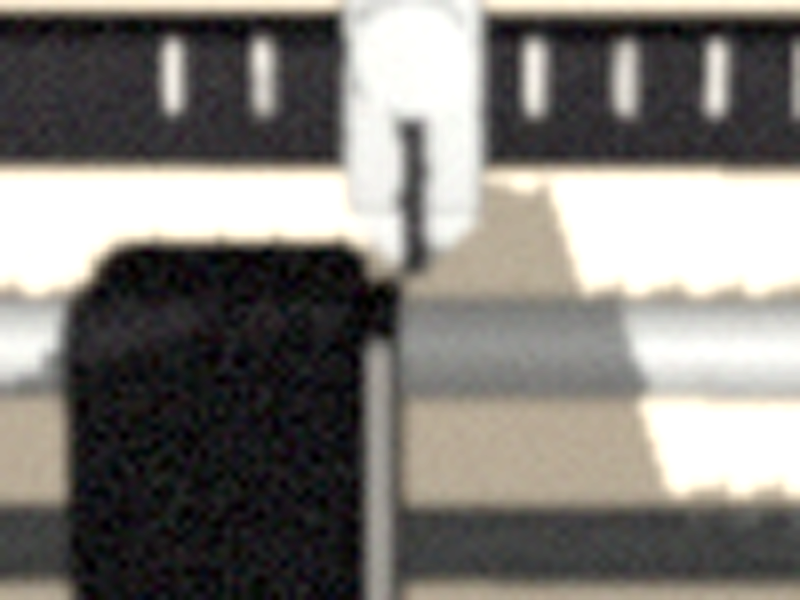

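The jaw line spans columns 365–394 and the pointer tip is at (415,262). I compute the remainder.

```bash
python3 - <<'E'
from gap import *
f=lambda x,y:(215+(x+.5)/8-.5,135+(y+.5)/8-.5)
gap('w4',f(394,345),f(415,262))
# intensity profiles, 8x scale columns
im=cv2.imread('pics/w4.png',0); 
for r in(180,190,200): print(r,im[r,256:272])
for r in(155,160,164): print(r,im[r,256:276])
E
```

```text
clamp mm [[ 24.92896614 -41.44301461]
 [ 31.69956411 -43.26473713]] remaining 1.8217225152641765
180 [13 12 14  2 44 78 88 72 53 65 73 77 76 76 76 78]
190 [ 9  9 10 18 40 78 88 71 50 71 91 94 95 95 94 96]
200 [14 12  4  8 38 79 88 77 44 35 35 38 36 33 35 34]
155 [ 61  75 107 130 136 136 135 135 127  86  45  54  95 126 135 137 139 136
 122  84]
160 [161 155 137 127 129 130 130 124  98  55  38  60 101 124 132 132 131 130
 117  99]
164 [127 116 130 141 139 136 136 138 129  86  44  55  98 125 133 133 121 109
  99  96]
```

Emit:
play_rows(
  plan=[0, 0, 0, 0, -0.06, 0, 0, 0, 0, 0, 0, -0.12, 0, 0, 0, 0, 0, 0, -0.154, 0.03, 0, 0, 0, 0, 0, -0.154, 0.075, 0, 0, 0, 0, 0, -0.154, 0.085, 0, 0, 0, 0, 0, -0.154, 0.0878, 0, 0, 0, 0, 0, -0.154, 0.0883, 0, 0, 0, 0, 0, -0.152, 0.0883, 0, 0, 0, 0, 0, -0.15, 0.0883, 0, 0, 0, 0, 0, -0.147, 0.0883, 0, 0, 0, 0, 0, -0.145, 0.0883, 0, 0, 0, 0, 0, -0.144, 0.0883, 0, 0, 0, 0, 0, -0.144, 0.0883, 0],
)

```text
clock: 12.42
position: [0.594, -0.0042, 0.0971]
ee_rot: [0.987, -0.161, 0.0, 0.0]
ft_force: [1.4, -1.0, 6.8]
grip_width: 0.003
grasp_force: 2.9
```

Emit:
play_rows(
  plan=[0, 0, 0, 0, 0, -0.02, 0, 0, 0, 0, 0, 0.03, -0.06, 0, 0, 0, 0, 0, 0.09, -0.085, 0, 0, 0, 0, 0, 0.144, -0.0883, 0, 0, 0, 0, 0, 0.144, -0.0883, 0, 0, 0, 0, 0, 0.144, -0.0883, 0, 0, 0, 0, 0, 0.144, -0.0883, 0],
)

```text
clock: 13.3
position: [0.5482, -0.1386, 0.1851]
ee_rot: [0.987, -0.16, -0.0, -0.0]
ft_force: [0.5, -0.0, -0.4]
grip_width: 0.002
grasp_force: 0.0
```

```bash
cat > prof.py <<'E'
import sys
from h import *
n=sys.argv[1]
im,m=snap('wrist',n); o=status.get_obs(); print(o['clock'],o['position'])
np.savez(n+'.npz',R=m['R'],t=m['t'])
g=cv2.cvtColor(im,cv2.COLOR_RGB2GRAY)
print('line',np.arange(256,274)); print(g[176:205].mean(0)[256:274].round()); print('tip',g[154:165].mean(0)[256:276].round())
cv2.imwrite(f'pics/{n}c.png',cv2.convertScaleAbs(cv2.resize(im[135:210,215:315,::-1],None,fx=8,fy=8,interpolation=cv2.INTER_CUBIC),alpha=1.8))
E
python3 prof.py w5
```

```text
13.35 [ 0.54820672 -0.1387464   0.18500257]
line [256 257 258 259 260 261 262 263 264 265 266 267 268 269 270 271 272 273]
[12. 12. 10. 10. 10. 17. 46. 77. 81. 63. 53. 66. 74. 75. 76. 75. 75. 76.]
tip [128. 126. 130. 136. 136. 136. 136. 131. 109.  68.  40.  67. 113. 132.
 135. 135. 133. 128. 111.  98.]
```

View pics/w5c.png

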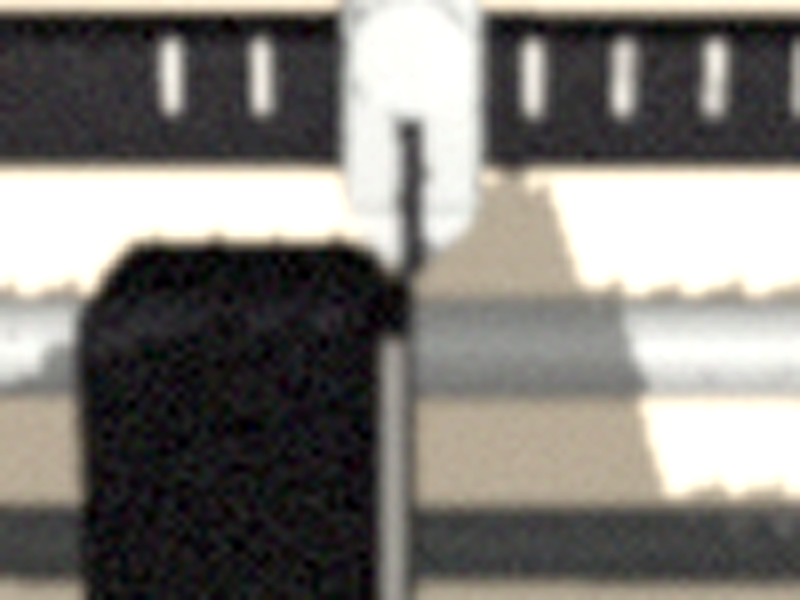

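The line spans about 261.9–264.9 px and the tip is at 266.0 px, so it is slightly short. I compute the remainder with perspective included.

```bash
python3 - <<'E'
from gap import *
gap('w5',(264.9,190),(266.0,166)); gap('w5',(264.9,177),(266.0,166))
E
```

```text
clamp mm [[ 15.93830343 -42.34279939]
 [ 32.60780658 -43.1067126 ]] remaining 0.7639132043675625
clamp mm [[ 25.39384022 -42.37083082]
 [ 32.60780658 -43.1067126 ]] remaining 0.7358817765706904
```

Emit:
play_rows(
  plan=[0, 0, 0, 0, -0.06, 0, 0, 0, 0, 0, 0, -0.12, 0, 0, 0, 0, 0, 0, -0.149, 0.03, 0, 0, 0, 0, 0, -0.149, 0.075, 0, 0, 0, 0, 0, -0.149, 0.085, 0, 0, 0, 0, 0, -0.149, 0.0876, 0, 0, 0, 0, 0, -0.149, 0.0883, 0, 0, 0, 0, 0, -0.147, 0.0883, 0, 0, 0, 0, 0, -0.146, 0.0883, 0, 0, 0, 0, 0, -0.1445, 0.0883, 0, 0, 0, 0, 0, -0.1445, 0.0883, 0, 0, 0, 0, 0, -0.1445, 0.0683, 0, 0, 0, 0, 0, -0.12, 0.03, 0, 0, 0, 0, 0, -0.06, 0, 0, 0, 0, 0, 0, 0, 0, 0, 0, 0, 0, 0, 0, 0, 0, 0, 0, 0, 0, 0, 0, 0, 0, 0, 0, 0, 0, 0, 0],
)

```text
clock: 15.6
position: [0.5483, -0.1385, 0.1852]
ee_rot: [0.987, -0.16, 0.0, -0.0]
ft_force: [0.4, -0.1, 0.5]
grip_width: 0.004
grasp_force: 0.0
```

```bash
python3 prof.py w6
```

```text
15.65 [ 0.54828528 -0.13857559  0.18510587]
line [256 257 258 259 260 261 262 263 264 265 266 267 268 269 270 271 272 273]
[12. 11. 12. 10. 10.  9. 22. 54. 78. 79. 61. 59. 70. 75. 76. 75. 75. 75.]
tip [132. 132. 131. 135. 134. 135. 136. 134. 120.  79.  42.  55.  97. 126.
 136. 137. 136. 131. 115.  98.]
```

Emit:
play_rows(
  plan=[0, 0, 0, 0, -0.06, 0, 0, 0, 0, 0, 0, -0.12, 0, 0, 0, 0, 0, 0, -0.149, 0.03, 0, 0, 0, 0, 0, -0.149, 0.075, 0, 0, 0, 0, 0, -0.149, 0.085, 0, 0, 0, 0, 0, -0.149, 0.0876, 0, 0, 0, 0, 0, -0.149, 0.0883, 0, 0, 0, 0, 0, -0.147, 0.0883, 0, 0, 0, 0, 0, -0.1455, 0.0883, 0, 0, 0, 0, 0, -0.1455, 0.0883, 0, 0, 0, 0, 0, -0.1455, 0.0683, 0, 0, 0, 0, 0, -0.12, 0.03, 0, 0, 0, 0, 0, -0.06, 0, 0, 0, 0, 0, 0, 0, 0, 0, 0, 0, 0, 0, 0, 0, 0, 0, 0, 0, 0, 0, 0, 0, 0, 0, 0, 0, 0, 0, 0],
)

```text
clock: 17.77
position: [0.5484, -0.1385, 0.1853]
ee_rot: [0.987, -0.16, 0.0, -0.0]
ft_force: [0.6, -0.4, -0.2]
grip_width: -0.002
grasp_force: 0.0
```

```bash
python3 prof.py w7; python3 -c "
from h import *
im,m=snap('top','top2');a=cv2.imread('pics/top1.png');b=cv2.imread('pics/top2.png')
"
```

```text
17.825 [ 0.54836441 -0.13855499  0.1851605 ]
line [256 257 258 259 260 261 262 263 264 265 266 267 268 269 270 271 272 273]
[12. 13. 10. 11. 11.  8. 12. 41. 75. 83. 71. 56. 67. 74. 75. 76. 75. 75.]
tip [132. 131. 130. 133. 134. 135. 136. 135. 121.  79.  42.  58. 100. 127.
 136. 137. 136. 132. 118.  97.]
```

View pics/w7c.png

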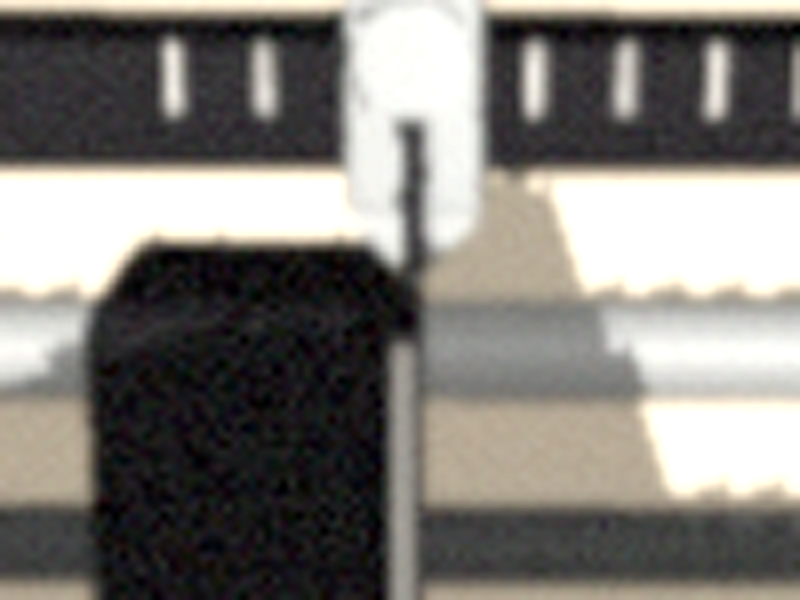

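The line's right edge (about column 414) now coincides with the pointer's black centre line (about 414). The pointer hasn't moved, and the finger is clear at 185 mm.

```bash
python3 -c "
from workcell import manip; print(manip.hand_in())"
```

```text
the job is handed in; nothing more can be done
None
```

I rolled the wheel until the moving jaw's gripping face lined up with the gauge pointer tip (within about 0.3 mm as measured in the wrist camera), moved the finger clear, and handed the job in at about 18 s; no verdict came back.

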